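# Tilt the receiver chassis to the set pointer

## Task

On the blue service stand, pull the black T-bar plunger up and twist it about a fifth of a turn counter-clockwise (70 degrees, seen from above) so that it rests in its notch and stays up by itself. Then raise the platform by its orange grip until it is parallel to the red set pointer, let go and see that it holds there. Do not move the pointer or the other things on the bench.

Things in the scene. Friction and masses are not known exactly. Their poses are not given: they have to be found in the camera images.
- hinge (a point): Point on the tilt hinge's axis, midway across the platform, 65 mm above the bench. Axes as stand (x away from the robot, z up). From this point: plunger axis at x = 0, y = +105 mm; red pointer's plane at y = -100 mm; orange grip at x = -180 mm, y = 0 when the platform is level, moving on an arc of 180 mm radius about this axis.
- grip (a point): Centre of the orange grip on the platform's free, robot-side edge: a cylinder 22 mm across, 36 mm long, axis parallel to the hinge axis, on a 12 mm wide stem from the platform. Pinch it by its flat ends (36 mm apart, along y): it pivots between the pads. Over 40 mm free beyond each end and below. x axis: along the platform to the hinge; y: hinge axis; tilts with the platform.
- platform (a joint): Tilt of the white platform with a receiver chassis (0.75 kg): 0 rad level, growing as the orange grip rises; range 0 to 1.25, starts at 0 to 0.12. Friction hinge: stays where left; 8 to 13 N at the grip along its arc raise it, 3 to 7 N lower it. With the plunger down, its pin blocks a red lug and the platform cannot rise beyond about 0.25 rad.
- pointer (a joint): Tilt of the red set pointer, in the same sense as the platform's joint about the same hinge axis: 0 is level, 0.5 to 1.0 at the start. Platform and pointer are parallel when the two joints read the same. It is held by friction and must be left as found.
- pointer_tip (a point): Tip of the red set pointer, a flat bar 10 mm high and 5 mm thick that reaches 160 mm from the hinge axis, beside the platform. The point's x axis runs along the pointer towards the hinge.
- knob (a point): Centre of the plunger's black T-bar (46 mm long, 12 mm wide, 20 mm high, white line on top), 206 mm above the bench when down. x axis along the bar, y across it (the 12 mm to pinch), z up, turning with the bar; with the plunger down the bar lies along the stand's x. Below the bar is a thin stem; the collar under it lies 33 mm below the bar's underside.
- plunger_lift (a joint): Height of the sprung plunger above its down position, 0 to 0.015 m (hard stop). The spring pulls down with 4 N when down, 8 N when fully up. It twists only when lifted by more than 0.0125 (lift it to the stop); resting in its notch it reads about 0.010.
- plunger_twist (a joint): Twist of the T-bar, counter-clockwise seen from above: 0 in the working position; the rest notch is at 1.2 rad (stop at 1.3). Lifted fully, twisted to 1.2 and let down, the plunger rests in the notch, retracted, and stays so when let go.
- mug_mid (a point): blue mug, 80 mm wide, 95 mm tall; a bystander, to be left alone; the point is at half its height
- screwdriver_mid (a point): screwdriver with red handle, 180 mm, lying flat; a bystander, to be left alone; the point is at half its height
- jar_mid (a point): amber screw jar, 56 mm wide, 75 mm tall; a bystander, to be left alone; the point is at half its height
- meter_mid (a point): yellow multimeter, 150 x 78 x 36 mm, lying flat; a bystander, to be left alone; the point is at half its height
- tray_mid (a point): grey divided parts tray, 110 x 160 x 35 mm; a bystander, to be left alone; the point is at half its height
- speaker_mid (a point): small loose loudspeaker, 80 mm wide, 50 mm tall, magnet up; a bystander, to be left alone; the point is at half its height
- cups_mid (a point): white cup, 72 mm wide, 80 mm tall; a bystander, to be left alone; the point is at half its height
- stand: The whole stand: origin on the bench, 80 mm in front (robot side) of the hinge axis, midway across the platform; x towards the hinge, y towards the plunger side, z up.

How it is judged:
By the outcome, as a careful person would: the job done as asked, in the order asked, and still so for the second after the job is handed in, with the robot touching nothing.
It also fails if it takes over 58 s, if anything falls off the work surface, if the arm or the gripper's body presses on something with over 40 N, if the wrist force passes 120 N, or if a joint passes its speed limit or range.

## Robot

A 7-joint arm with a two-finger parallel gripper is mounted at the origin on the work surface. World frame = base frame: x ahead of the robot, y to its left, z up, the work surface at z = 0. Lengths are in m, angles in degrees, forces in N, time in s.
With the tool pointing down it reaches from about 0.35 to 0.9 m from the base axis. Payload 19.9 kg.
Tool frame: the origin (TCP) lies between the finger pads; the fingertips stand 11 mm ahead of it and the grasp point (between the pads) lies 8 mm behind it; z points along the fingers, y is the direction in which the jaws open and shut (so a half turn about z gives the same grasp; the last joint's range is limited). The gripper opens to 94 mm and grips with 3 to 60 N. Pads are 16 mm wide; open, the fingers measure 119 mm over their backs; the gripper's body (75 mm by 177 mm) begins 78 mm behind the grasp point.
Start: joints at [70.846, 23.915, -0.59, 92.452, 0.269, 63.638, -3.037], TCP at [0.18, -0.598, 0.216] pointing down, gripper open.
Joint ranges: [-161.28, 161.28], [-22.2, 115.67], [-73.04, 71.86], [3.21, 147.25], [-68.34, 248.33], [10.77, 114.83], [-161.83, 161.83]. Speed limits (degrees/s): [108.29, 108.29, 136.94, 136.94, 172.46, 172.46, 172.46].

## Interface

Orientations are given as a 3x3 rotation matrix whose columns are the frame's x, y, z axes.
In Python, from rig import ctrl, viewer gives the robot as it stands.
- The arm moves only by the tool send_rows, never from a script. Its argument "commands" is a list of rows, each a list of 5 numbers: the opening, from -1 (shut) to 1 (fully open), so that 0 is half open, then the shift along the tool's x, y, z each as a share of 0.04 m, from -1 to 1, then the turn about the tool's z as a share of pi/4 rad, from -1 to 1. In form: [[grip, x, y, z, yaw], ...]. A call has 1 to 20 rows; each row shifts and turns the pose as measured when the row begins, along the tool's axes as they then stand; what a row does not reach is not made up. A row lasts 1/12 s, in which the tool goes at most 41.7 mm and 7.16 degrees, less where a joint would pass 70% of its speed; a pose out of reach is approached as far as the arm can. A call with a number of a shift or a turn outside -1 to 1 is refused whole. A call with a gripper value outside its range is refused whole. The fingers move at their own pace and stop on an object; the grip force is fixed at half the most. Time passes only in rows, so rows that do not move let the fingers close. It gives the time, the measured TCP pose, the force and the opening at its end, in the units of the state.
- ctrl.get_state(): the state, without advancing time (a new reading comes with each control period).
- viewer.read_camera(name): name is "scene" or "side" or "wrist"; returns the picture (400x640x3 uint8, red, green, blue); there is no depth.
- viewer.camera_info(name): a dict with "fx", "fy", "cx", "cy" (pixels), "dist_coeffs" ([k1, k2, p1, p2, k3] as OpenCV has them; the pictures are not rectified), "origin" and "attitude" of the camera in the world. Camera axes: x right, y down, z forward; pixel columns grow to the right and rows downward; lengths in m; the calibration is good to about 2 mm. A picture is of the moment at which its call begins: read the wrist's pose just before it. camera_info takes no time and is no camera call; for the wrist camera it gives the pose at the moment of the call.
- ctrl.close_job(): hands the job in, once; it reports no verdict.
The state is a dict: "clock": time; "joint_pos": joint angles; "dq": joint speeds; "joint_efforts": joint torques, N m; "ee_pos": TCP position; "tool_rot": TCP orientation; "contact_force": force on the tool from outside, world axes, zero at the start; "moment": the same for the moment, N m; "width": finger opening in m.
Only numpy, scipy, OpenCV 4.12 (cv2) and the standard library are available. Lean on these libraries where they do the work, as an engineer would, in place of code of your own. Each camera call takes 0.05 s, during which the arm holds its last target.

## Working session

There is one attempt and no reset: what is moved stays moved. The work goes in short steps, Python scripts to look and compute and a tool call to move; the robot and the scene stay as the last step left them, time stands still between calls to the robot, and variables do not carry over. Pictures are saved under pics/ and viewed, and the job is handed in when it is done.

Besides the shell and the picture viewer there is one more tool, called after "Emit:" as name([rows], argument=value, ...), one row to a line, values as JSON. send_rows: Moves the arm, as the interface text tells. Its arguments: {"type":"object","properties":{"commands":{"type":"array","items":{"type":"array","items":{"type":"number"}}}},"required":["commands"]}

```bash
mkdir -p pics; ls; python3 - <<'E'
from rig import ctrl, viewer
import cv2
s=ctrl.get_state(); print(s)
for n in ["scene","side","wrist"]:
    print(n,viewer.camera_info(n))
    cv2.imwrite(f"pics/{n}0.png",viewer.read_camera(n)[:,:,::-1])
E
```

```text
pics
{'clock': 0.0, 'joint_pos': array([70.84483806, 23.94895468, -0.59202458, 92.48494391,  0.26770296,
       63.63787744, -3.03620086]), 'dq': array([ 0.01575713, -0.06765059,  0.04965297, -0.04622238,  0.04805388,
        0.1121479 ,  0.02372609]), 'joint_efforts': array([-8.69988562e-04, -8.51243234e+01,  6.38551041e-01, -4.25981820e+01,
       -4.88980429e-02,  1.87395309e-02,  1.40868237e-04]), 'ee_pos': array([ 0.18031774, -0.59804545,  0.21581942]), 'tool_rot': array([[ 9.57424415e-01,  2.88683780e-01, -4.06686751e-04],
       [ 2.88684061e-01, -9.57423714e-01,  1.15933269e-03],
       [-5.46909963e-05, -1.22737740e-03, -9.99999245e-01]]), 'contact_force': array([-0.61137433,  0.66532043, -0.05383767]), 'moment': array([ 0.00634766, -0.00961701,  0.02403846]), 'width': 0.09407520265561076}
scene {'fx': 454.53274633490963, 'fy': 454.53274633490963, 'cx': 318.53513188270995, 'cy': 208.60936169218073, 'dist_coeffs': array([-0.1186999,  0.       ,  0.       ,  0.       ,  0.       ]), 'origin': array([ 1.46519691, -0.80159323,  1.13497518]), 'attitude': array([[ 0.67725936,  0.4
[... 272 characters left out ...]
 ,  0.        ,  0.        ,  0.        ]), 'origin': array([0.30493908, 0.87578975, 0.92262645]), 'attitude': array([[-0.97267362, -0.13414002,  0.18950588],
       [-0.23150004,  0.62259451, -0.74751844],
       [-0.01771318, -0.77096208, -0.63663467]])}
wrist {'fx': 284.3178199144596, 'fy': 284.3178199144596, 'cx': 317.8815919161234, 'cy': 203.85756034801025, 'dist_coeffs': array([-0.0046511,  0.       ,  0.       ,  0.       ,  0.       ]), 'origin': array([ 0.24990047, -0.57771098,  0.38394198]), 'attitude': array([[ 2.88861994e-01, -9.26761510e-01, -2.40149645e-01],
       [-9.57370694e-01, -2.79710128e-01, -7.21359697e-02],
       [-3.19447680e-04,  2.50749573e-01, -9.68051935e-01]])}
```

View pics/scene0.png

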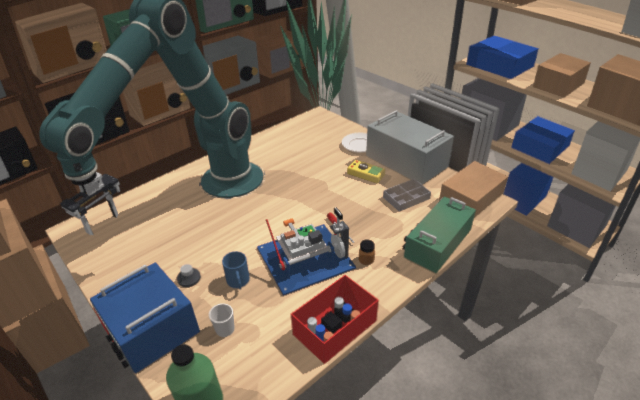

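View pics/side0.png

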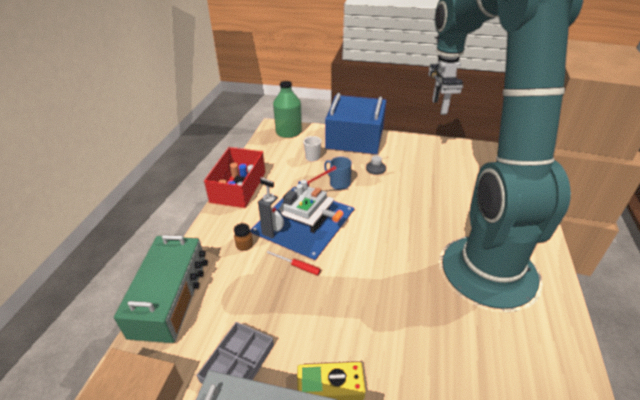

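View pics/wrist0.png

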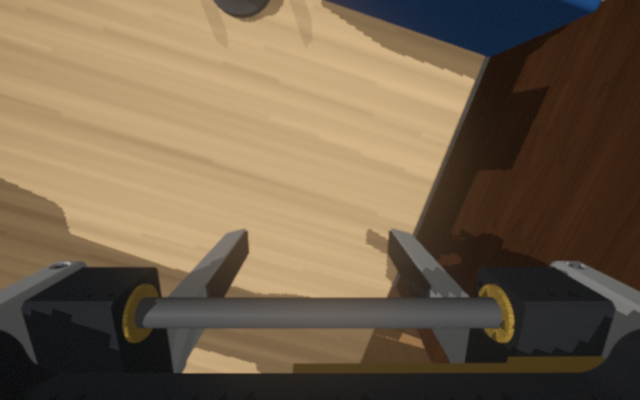

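The scene view has the stand at about (305,255), with a red pointer on the near side, the orange grip at (288,222) and the plunger at (338,215). In the side view the stand is at about (303,215). I'll zoom in.

```bash
python3 - <<'E'
import cv2
a=cv2.imread("pics/scene0.png")[195:305,245:385]; cv2.imwrite("pics/sc_z.png",cv2.resize(a,None,fx=5.5,fy=5.4,interpolation=cv2.INTER_CUBIC))
a=cv2.imread("pics/side0.png")[155:265,235:375]; cv2.imwrite("pics/sd_z.png",cv2.resize(a,None,fx=5.5,fy=5.4,interpolation=cv2.INTER_CUBIC))
E
```

```text
(no output)
```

View pics/sc_z.png

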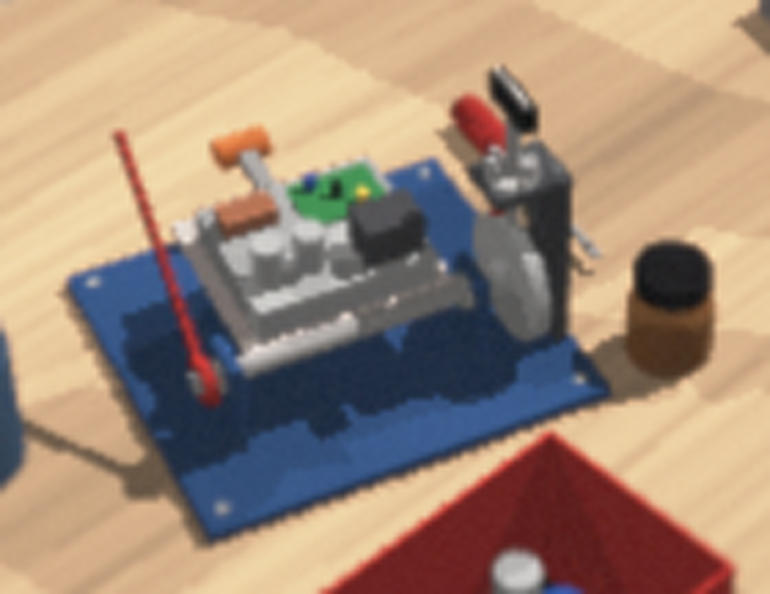

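View pics/sd_z.png

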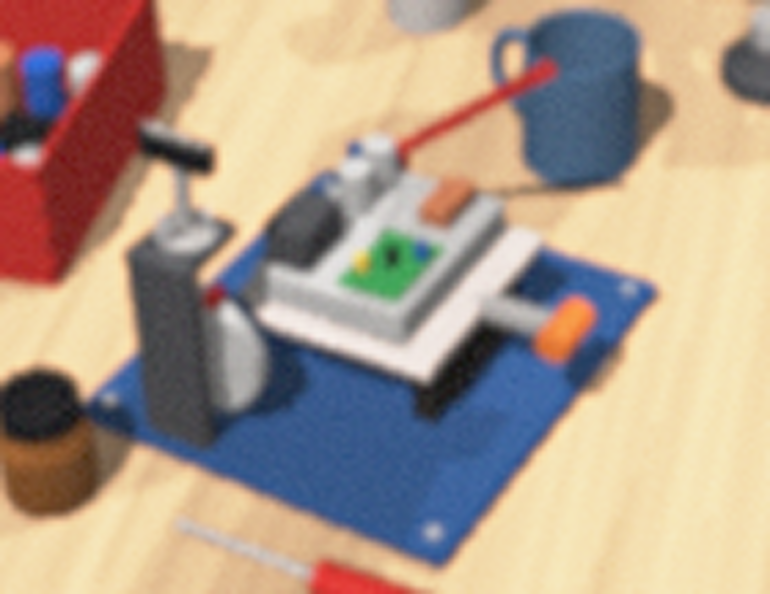

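```bash
cat > h.py <<'E'
import numpy as np, cv2
from rig import ctrl, viewer
def ray(ci,uv):
    K=np.array([[ci['fx'],0,ci['cx']],[0,ci['fy'],ci['cy']],[0,0,1]])
    p=cv2.undistortPoints(np.array([[uv]],float),K,ci['dist_coeffs'])[0,0]
    d=ci['attitude']@np.array([p[0],p[1],1.]); return ci['origin'],d/np.linalg.norm(d)
def plane(ci,uv,z):
    o,d=ray(ci,uv); return o+d*(z-o[2])/d[2]
def tri(*rs):
    A=0;b=0
    for o,d in rs:
        P=np.eye(3)-np.outer(d,d);A=A+P;b=b+P@o
    x=np.linalg.solve(A,b); return x,[np.linalg.norm((np.eye(3)-np.outer(d,d))@(x-o)) for o,d in rs]
def proj(ci,X):
    R=ci['attitude'].T; K=np.array([[ci['fx'],0,ci['cx']],[0,ci['fy'],ci['cy']],[0,0,1]])
    return cv2.projectPoints(np.array([X],float),cv2.Rodrigues(R)[0],-R@ci['origin'],K,ci['dist_coeffs'])[0][0,0]
E
python3 - <<'E'
from h import *
np.set_printoptions(precision=4,suppress=True)
S=viewer.camera_info('scene');D=viewer.camera_info('side')
sc=lambda u,v:(245+u/5.5-.4,195+v/5.4-.4); sd=lambda u,v:(235+u/5.5-.4,155+v/5.4-.4)
pts=dict(s_rm=((93,282),(630,289)),s_rp=((424,172),(432,531)),s_fp=((580,380),(108,400)),knob=((513,98),(177,145)),grip=((240,146),(566,330)),tip=((121,135),(550,70)))
for k,(a,b) in pts.items():
    print(k,tri(ray(S,sc(*a)),ray(D,sd(*b))))
print(plane(S,sc(222,508),.01))
E
```

```text
s_rm (array([ 0.4469, -0.1731,  0.0131]), [np.float64(0.0015206936727037072), np.float64(0.0015206936727035333)])
s_rp (array([0.5178, 0.056 , 0.015 ]), [np.float64(0.0007134669860350721), np.float64(0.0007134669860349906)])
s_fp (array([ 0.7292, -0.0084,  0.0132]), [np.float64(0.00033373880638910516), np.float64(0.0003337388063891736)])
knob (array([ 0.6698, -0.0118,  0.2108]), [np.float64(0.0015045214475709512), np.float64(0.0015045214475707639)])
grip (array([ 0.4661, -0.0587,  0.0752]), [np.float64(0.0007768959903125053), np.float64(0.0007768959903125666)])
tip (array([ 0.5001, -0.1727,  0.1737]), [np.float64(0.0019089258415924985), np.float64(0.0019089258415926052)])
[ 0.6561 -0.2349  0.01  ]
```

Emit:
send_rows([
  [1,0,0,-0.9,0.15],
  [1,0,0,-0.9,0.15],
  [1,0,0,-0.9,0.15],
  [1,0,0,-0.9,0.15],
  [1,0,0,-0.9,0.15],
])

```text
clock: 0.57
ee_pos: [0.1791, -0.595, 0.3931]
tool_rot: [[0.95, -0.311, -0.006], [-0.311, -0.95, 0.017], [-0.011, -0.015, -1.0]]
contact_force: [-0.5, -1.5, 0.4]
width: 0.0942
```

Emit:
send_rows([
  [1,0.37,-0.91,0,0],
  [1,0.37,-0.91,0,0],
  [1,0.37,-0.91,0,0],
  [1,0.37,-0.91,0,0],
  [1,0.37,-0.91,0,0],
  [1,0.37,-0.91,0,0],
  [1,0.37,-0.91,0,0],
  [1,0.37,-0.91,0,0],
  [1,0.37,-0.91,0,0],
  [1,0.37,-0.91,0,0],
  [1,0.37,-0.91,0,0],
  [1,0.37,-0.91,0,0],
  [1,0.37,-0.91,0,0],
  [1,0.37,-0.91,0,0],
  [1,0.37,-0.91,0,0],
  [1,0.37,-0.91,0,0],
  [1,0.37,-0.91,0,0],
  [1,0.2,-0.5,0,0],
])

```text
clock: 2.07
ee_pos: [0.6453, -0.0546, 0.4021]
tool_rot: [[0.943, -0.333, -0.005], [-0.333, -0.943, 0.006], [-0.006, -0.004, -1.0]]
contact_force: [-0.4, 0.1, -0.3]
width: 0.094
```

Emit:
send_rows([
  [1,0.1,-0.5,0.8,-0.03],
  [1,0.1,-0.5,0.8,-0.02],
  [1,0,-0.2,0.7,0],
  [1,0,0,0,0],
  [1,0,0,0,0],
])

```text
clock: 2.48
ee_pos: [0.671, -0.002, 0.3056]
tool_rot: [[0.958, -0.287, -0.006], [-0.286, -0.958, 0.008], [-0.008, -0.006, -1.0]]
contact_force: [-0.0, -0.4, 0.5]
width: 0.0941
```

```bash
python3 - <<'E'
from h import *
np.set_printoptions(precision=4,suppress=True)
s=ctrl.get_state();print(s['clock'],s['ee_pos'],s['tool_rot'],s['joint_pos'])
W=viewer.camera_info('wrist');im=viewer.read_camera('wrist');cv2.imwrite('pics/w1.png',im[:,:,::-1])
import pickle;pickle.dump(W,open('w1.pkl','wb'))
print(proj(W,s['ee_pos']),proj(W,[.6698,-.0118,.216]))
E
```

```text
2.4833 [ 0.671  -0.002   0.3056] [[ 0.958  -0.2866 -0.0058]
 [-0.2865 -0.958   0.0084]
 [-0.0079 -0.0064 -0.9999]] [  11.5833   26.8191  -20.4221   77.8738    8.762    77.1964 -115.4464]
[317.1959 248.3915] [328.3364 207.7704]
```

View pics/w1.png

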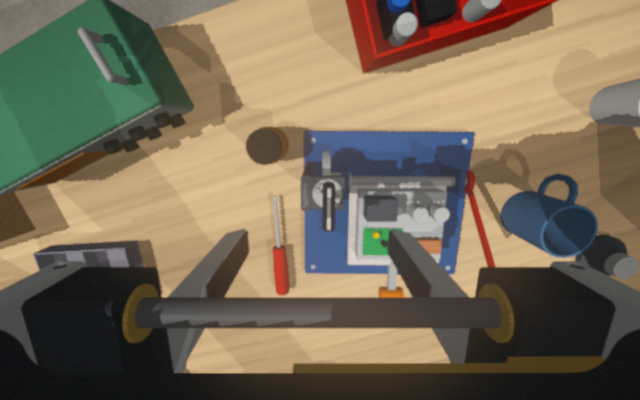

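The wrist view shows the T-bar with its white line from (329,186) to (328,229). The triangulated knob projects to (328,208), so they agree. The stand heading matches too, so I'm descending over the bar.

Emit:
send_rows([
  [1,0.05,0.25,0.4,0],
  [1,0,0,0.7,0],
  [1,0,0,0.6,0],
  [1,0,0,0,0],
])

```text
clock: 2.87
ee_pos: [0.672, -0.017, 0.2448]
tool_rot: [[0.956, -0.292, 0.005], [-0.292, -0.956, 0.006], [0.003, -0.007, -1.0]]
contact_force: [-0.2, -1.0, 0.2]
width: 0.0942
```

```bash
python3 - <<'E'
from h import *
np.set_printoptions(precision=4,suppress=True)
s=ctrl.get_state();print(s['clock'],s['ee_pos'],s['tool_rot'])
W=viewer.camera_info('wrist');im=viewer.read_camera('wrist');cv2.imwrite('pics/w2.png',im[:,:,::-1])
print(proj(W,s['ee_pos']),proj(W,[.6698,-.0118,.216]))
E
```

```text
2.8667 [ 0.672  -0.017   0.2448] [[ 0.9563 -0.2922  0.0048]
 [-0.2922 -0.9563  0.0062]
 [ 0.0027 -0.0073 -1.    ]]
[317.1473 248.4336] [311.6281 237.3579]
```

View pics/w2.png

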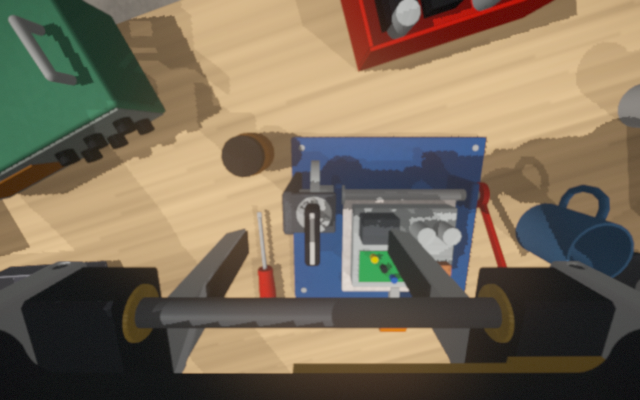

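Emit:
send_rows([
  [1,-0.05,-0.1,0.4,0],
  [1,0,0,0.4,0],
  [1,0,0,0.3,0],
  [1,0,0,0,0],
  [1,0,0,0,0],
])

```text
clock: 3.33
ee_pos: [0.6771, -0.0152, 0.2157]
tool_rot: [[0.955, -0.297, 0.022], [-0.297, -0.955, 0.005], [0.019, -0.011, -1.0]]
contact_force: [-0.4, -0.9, 0.9]
width: 0.094
```

Emit:
send_rows([
  [1,-0.15,-0.02,0.2,0],
  [1,-0.05,0,0.2,0],
  [1,0,0,0.1,0],
  [1,0,0,0,0],
])

```text
clock: 3.67
ee_pos: [0.6708, -0.012, 0.1979]
tool_rot: [[0.954, -0.297, 0.026], [-0.297, -0.955, 0.004], [0.024, -0.012, -1.0]]
contact_force: [-0.1, -1.1, 0.1]
width: 0.0941
```

Position is good (0.671, -0.012, 0.198), so I'm closing.

Emit:
send_rows([
  [-1,0,0,0,0],
  [-1,0,0,0,0],
  [-1,0,0,0,0],
  [-1,0,0,0,0],
  [-1,0,0,0,0],
  [-1,0,0,0,0],
])

```text
clock: 4.17
ee_pos: [0.6711, -0.012, 0.1984]
tool_rot: [[0.954, -0.297, 0.026], [-0.297, -0.955, 0.004], [0.024, -0.012, -1.0]]
contact_force: [-1.0, 0.2, -0.6]
width: 0.0573
```

Emit:
send_rows([
  [-1,0,0,0,0],
  [-1,0,0,0,0],
  [-1,0,0,0,0],
  [-1,0,0,0,0],
  [-1,0,0,0,0],
  [-1,0,0,0,0],
  [-1,0,0,0,0],
  [-1,0,0,0,0],
])

```text
clock: 4.83
ee_pos: [0.6712, -0.012, 0.1985]
tool_rot: [[0.954, -0.297, 0.027], [-0.297, -0.955, 0.004], [0.024, -0.012, -1.0]]
contact_force: [0.1, 0.3, -0.6]
width: 0.0118
```

Emit:
send_rows([
  [-1,0,0,-0.1,0],
  [-1,0,0,-0.1,0],
  [-1,0,0,-0.1,0],
  [-1,0,0,-0.1,0],
])

```text
clock: 5.17
ee_pos: [0.6708, -0.012, 0.214]
tool_rot: [[0.955, -0.297, 0.026], [-0.297, -0.955, 0.005], [0.023, -0.012, -1.0]]
contact_force: [6.5, 0.2, -30.7]
width: 0.0119
```

Emit:
send_rows([
  [-1,0,0,0,-0.1],
  [-1,0,0,-0.02,-0.1],
  [-1,0,0,-0.02,-0.1],
  [-1,0,0,-0.02,-0.1],
])

```text
clock: 5.5
ee_pos: [0.6704, -0.0112, 0.2143]
tool_rot: [[0.999, 0.023, 0.024], [0.023, -1.0, 0.006], [0.024, -0.005, -1.0]]
contact_force: [10.2, 1.2, -19.8]
width: 0.0117
```

```bash
python3 - <<'E'
from h import *
s=ctrl.get_state();print(s['clock'],s['ee_pos'],s['moment'],s['contact_force'],np.degrees(np.arctan2(s['tool_rot'][1,0],s['tool_rot'][0,0])))
E
```

```text
5.5 [ 0.67037215 -0.01118418  0.21431956] [ 0.38370191 -2.52237971 -0.03908987] [ 10.18551142   1.24610673 -19.81910924] 1.3027811398960176
```

Emit:
send_rows([
  [-1,0.02,0,-0.02,-0.1],
  [-1,0,0,-0.02,-0.1],
  [-1,0,0,-0.02,-0.1],
  [-1,0,0,-0.02,-0.1],
  [-1,0,0,-0.02,-0.1],
  [-1,0,0,-0.02,-0.1],
  [-1,0,0,-0.02,-0.1],
  [-1,0,0,-0.02,-0.1],
  [-1,0,0,-0.02,-0.1],
])

```text
clock: 6.25
ee_pos: [0.6699, -0.0095, 0.2143]
tool_rot: [[0.72, 0.694, 0.017], [0.694, -0.72, 0.011], [0.02, 0.004, -1.0]]
contact_force: [8.7, 2.1, -18.8]
width: 0.0115
```

```bash
python3 - <<'E'
from h import *
s=ctrl.get_state();print(s['clock'],s['ee_pos'],s['moment'],s['contact_force'],np.degrees(np.arctan2(s['tool_rot'][1,0],s['tool_rot'][0,0])))
E
```

```text
6.25 [ 0.66987096 -0.00949753  0.21430955] [ 0.54890759 -2.04829034  0.01645326] [  8.67278171   2.13611606 -18.77188769] 43.960455280513784
```

Emit:
send_rows([
  [-1,0,0,-0.02,-0.08],
  [-1,0,0,-0.02,-0.08],
  [-1,0,0,-0.02,0],
])

```text
clock: 6.5
ee_pos: [0.6696, -0.0092, 0.2143]
tool_rot: [[0.617, 0.787, 0.015], [0.786, -0.618, 0.013], [0.019, 0.004, -1.0]]
contact_force: [9.4, 0.8, -17.9]
width: 0.0116
```

```bash
python3 - <<'E'
from h import *
s=ctrl.get_state();print(s['clock'],s['ee_pos'],s['moment'],s['contact_force'],np.degrees(np.arctan2(s['tool_rot'][1,0],s['tool_rot'][0,0])))
E
```

```text
6.5 [ 0.66957239 -0.00923615  0.21426459] [ 0.34923384 -2.45211333 -0.04335523] [  9.42517816   0.78512805 -17.85042369] 51.86966713780078
```

Emit:
send_rows([
  [-1,0,0,0.06,0],
  [-1,0,0,0.06,0],
  [-1,0,0,0.02,0],
])

```text
clock: 6.75
ee_pos: [0.67, -0.0091, 0.2088]
tool_rot: [[0.617, 0.787, 0.015], [0.787, -0.617, 0.014], [0.02, 0.004, -1.0]]
contact_force: [3.7, 0.8, -1.5]
width: 0.0114
```

```bash
python3 - <<'E'
from h import *
s=ctrl.get_state();print(s['clock'],s['ee_pos'],s['moment'],s['contact_force'],np.degrees(np.arctan2(s['tool_rot'][1,0],s['tool_rot'][0,0])))
E
```

```text
6.75 [ 0.66999606 -0.00914019  0.20880238] [ 0.26691787 -0.49324332  0.00200344] [ 3.74581236  0.76076268 -1.46899117] 51.894447520121254
```

Vertical force has dropped to about 1.5 N at a lift of about 10 mm, so the notch is carrying the plunger. I'm releasing it.

Emit:
send_rows([
  [1,0,0,0,0],
  [1,0,0,0,0],
  [1,0,0,0,0],
  [1,0,0,0,0],
  [1,0,0,0,0],
  [1,0,0,0,0],
  [1,0,0,0,0],
  [1,0,0,0,0],
])

```text
clock: 7.42
ee_pos: [0.6699, -0.0096, 0.2116]
tool_rot: [[0.618, 0.786, 0.016], [0.786, -0.618, 0.012], [0.02, 0.005, -1.0]]
contact_force: [0.6, 0.1, 0.4]
width: 0.0615
```

Emit:
send_rows([
  [1,0,0,-0.3,0],
  [1,0,0,-0.7,0],
  [1,0,0,-0.9,0],
  [1,0,0,-0.8,0],
])

```text
clock: 7.75
ee_pos: [0.6653, -0.0112, 0.3184]
tool_rot: [[0.617, 0.787, 0.005], [0.787, -0.617, 0.013], [0.013, -0.004, -1.0]]
contact_force: [0.9, -0.1, 0.3]
width: 0.0883
```

```bash
python3 - <<'E'
from h import *
np.set_printoptions(precision=4,suppress=True)
s=ctrl.get_state();print(s['clock'],s['ee_pos'],s['tool_rot'],s['width'])
W=viewer.camera_info('wrist');im=viewer.read_camera('wrist');cv2.imwrite('pics/w3.png',im[:,:,::-1])
import pickle;pickle.dump(W,open('w3.pkl','wb'))
for z in(.216,.226): print(proj(W,[.6698,-.0118,z]))
a=viewer.read_camera('side')[155:265,235:375,::-1]; cv2.imwrite("pics/sd2.png",cv2.resize(a,None,fx=5.5,fy=5.4,interpolation=cv2.INTER_CUBIC))
E
```

```text
7.75 [ 0.6653 -0.0112  0.3184] [[ 0.6171  0.7869  0.0052]
 [ 0.7868 -0.6171  0.013 ]
 [ 0.0135 -0.0039 -0.9999]] 0.0882980808847878
[321.7654 205.051 ]
[321.8668 207.5999]
```

View pics/w3.png

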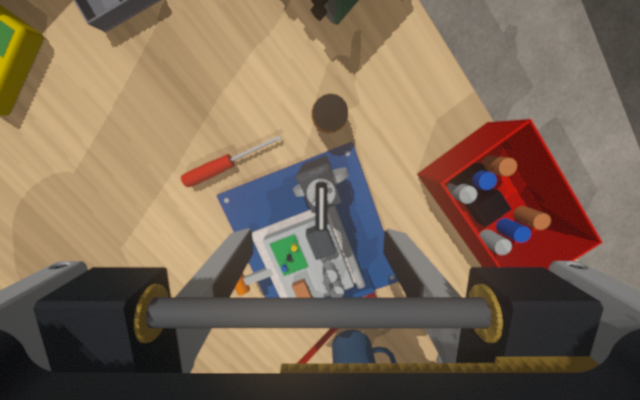

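View pics/sd2.png

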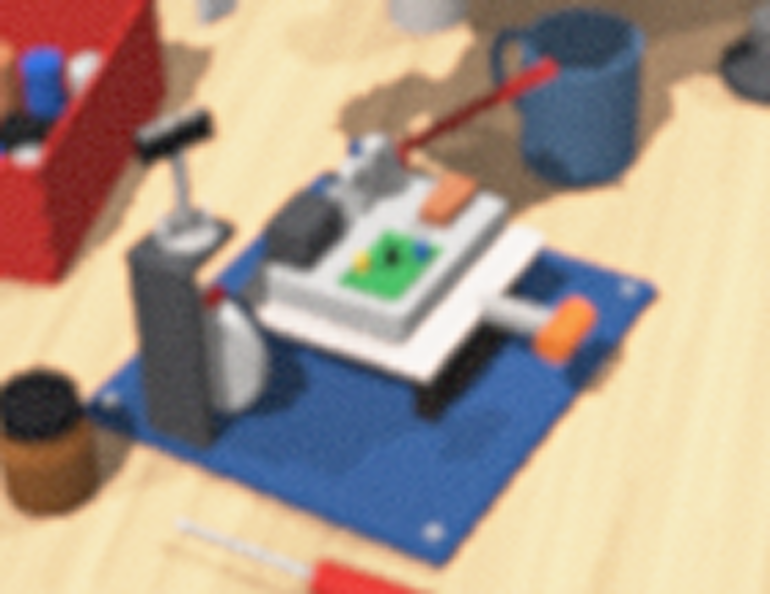

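The side view shows the T-bar raised and twisted (bar at (175,135) in the crop) and staying there. In the wrist view its white line is parallel to the tool's x. Next I turn back and go over the orange grip.

Emit:
send_rows([
  [1,0,0,0,0.15],
  [1,0,0,0,0.15],
  [1,0,0,0,0.15],
  [1,0,0,0,0.15],
  [1,0,0,0,0.15],
  [1,0,0,0,0.15],
  [1,0,0,0,0.15],
  [1,0,0,0,0.15],
  [1,0,0,0,0.15],
  [1,0,0,0,0.14],
  [1,0,0,0,0],
])

```text
clock: 8.77
ee_pos: [0.6673, -0.0099, 0.3313]
tool_rot: [[0.949, -0.315, 0.021], [-0.315, -0.949, 0.014], [0.015, -0.02, -1.0]]
contact_force: [0.2, -0.4, 0.0]
width: 0.0938
```

Emit:
send_rows([
  [1,-0.7,0.45,0,-0.03],
  [1,-0.75,0.45,0,0],
  [1,-0.75,0.45,0,0],
  [1,-0.75,0.45,0,0],
  [1,-0.7,0.45,0,0],
  [1,-0.6,0.4,0,0],
  [1,0,0,0,0],
  [1,0,0,0,0],
])

```text
clock: 9.43
ee_pos: [0.4648, -0.0629, 0.3258]
tool_rot: [[0.966, -0.258, 0.02], [-0.258, -0.966, 0.013], [0.016, -0.018, -1.0]]
contact_force: [0.5, -0.1, -0.0]
width: 0.0941
```

```bash
cat > gripfind.py <<'E'
from h import *
import sys,pickle
np.set_printoptions(precision=4,suppress=True)
s=ctrl.get_state();print(s['clock'],s['ee_pos'],s['tool_rot'],s['width'])
W=viewer.camera_info('wrist');im=viewer.read_camera('wrist');cv2.imwrite(f'pics/{sys.argv[1]}.png',im[:,:,::-1])
pickle.dump(W,open(sys.argv[1]+'.pkl','wb'))
print(proj(W,[.4661,-.0587,.075]))
hsv=cv2.cvtColor(im,cv2.COLOR_RGB2HSV)
m=cv2.inRange(hsv,(8,170,150),(17,255,255));n,l,st,c=cv2.connectedComponentsWithStats(m)
for i in range(1,n):
    if st[i,4]>30: print('orange',st[i],c[i])
E
python3 gripfind.py w4
```

```text
9.4333 [ 0.4648 -0.0629  0.3258] [[ 0.966  -0.2579  0.0199]
 [-0.2581 -0.966   0.0134]
 [ 0.0158 -0.0181 -0.9997]] 0.09413309871056572
[317.5382 183.28  ]
orange [307 177  23  13 259] [318.166  183.4208]
```

View pics/w4.png

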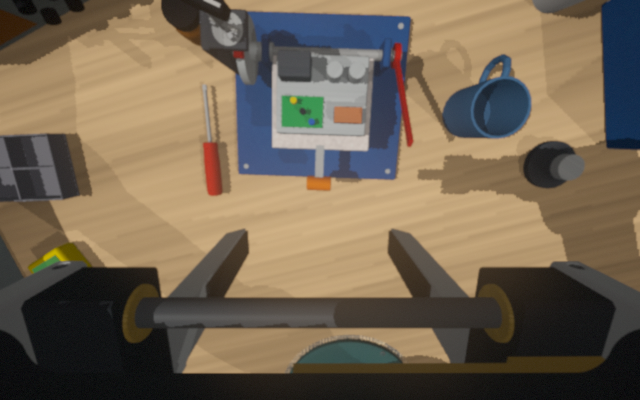

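The grip is at (318,183), just as predicted. I'm descending.

Emit:
send_rows([
  [1,-0.1,0,0.6,0.04],
  [1,0,0,0.9,0],
  [1,0,0,0.9,0],
  [1,0,0,0.9,0],
  [1,0,0,0.7,0],
  [1,0,0,0.3,0],
  [1,0,0,0,0],
])

```text
clock: 10.07
ee_pos: [0.4719, -0.0556, 0.1491]
tool_rot: [[0.963, -0.269, 0.027], [-0.27, -0.963, 0.015], [0.022, -0.022, -1.0]]
contact_force: [-0.5, -0.5, 0.4]
width: 0.0941
```

```bash
python3 gripfind.py w5
```

```text
10.0667 [ 0.4719 -0.0556  0.1491] [[ 0.9627 -0.2694  0.0267]
 [-0.2698 -0.9628  0.0152]
 [ 0.0216 -0.0219 -0.9995]] 0.09411278360355861
[324.1779 221.8244]
orange [306 222  39  11 372] [325.3387 226.7876]
```

View pics/w5.png

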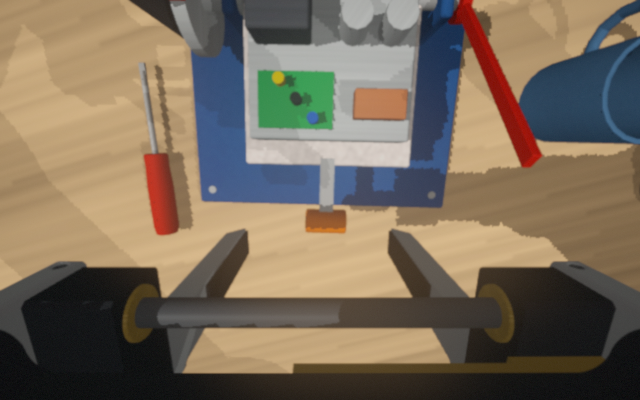

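Emit:
send_rows([
  [1,-0.15,0.15,0.5,0.03],
  [1,0,0.02,0.6,0],
  [1,0,0,0.6,0],
  [1,0,0,0.2,0],
  [1,0,0,0,0],
])

```text
clock: 10.53
ee_pos: [0.4736, -0.0586, 0.0772]
tool_rot: [[0.957, -0.286, 0.036], [-0.287, -0.958, 0.015], [0.031, -0.025, -0.999]]
contact_force: [-1.5, 0.5, 0.0]
width: 0.0936
```

Emit:
send_rows([
  [1,-0.15,0.08,0.15,0],
  [1,-0.04,0.02,0.1,0],
  [1,0,0,0,0],
])

```text
clock: 10.78
ee_pos: [0.4672, -0.0601, 0.0693]
tool_rot: [[0.958, -0.285, 0.04], [-0.285, -0.958, 0.014], [0.034, -0.025, -0.999]]
contact_force: [-0.0, 0.1, -0.5]
width: 0.0938
```

```bash
python3 gripfind.py w6
```

```text
10.7833 [ 0.4672 -0.0601  0.0693] [[ 0.9578 -0.2847  0.0401]
 [-0.2854 -0.9583  0.0142]
 [ 0.0344 -0.025  -0.9991]] 0.09377107418563803
[315.1346 254.0289]
orange [ 288  247   58   23 1144] [315.7465 258.5708]
```

View pics/w6.png

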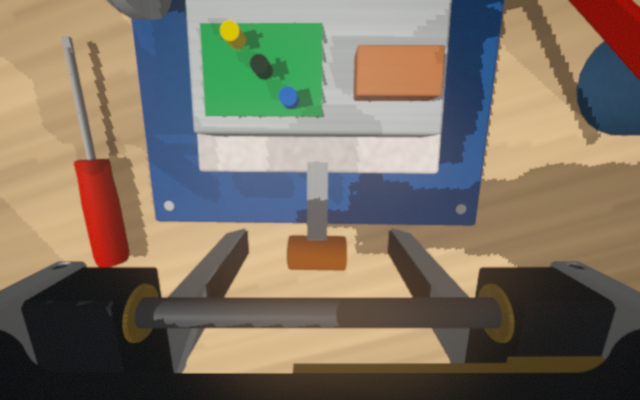

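The grip at (317,253) is centred between the fingers, so I'm closing.

Emit:
send_rows([
  [-1,0,0,0,0],
  [-1,0,0,0,0],
  [-1,0,0,0,0],
  [-1,0,0,0,0],
  [-1,0,0,0,0],
  [-1,0,0,0,0],
  [-1,0,0,0,0],
  [-1,0,0,0,0],
  [-1,0,0,0,0],
  [-1,0,0,0,0],
  [-1,0,0,0,0],
  [-1,0,0,0,0],
])

```text
clock: 11.83
ee_pos: [0.469, -0.06, 0.072]
tool_rot: [[0.958, -0.284, 0.044], [-0.285, -0.958, 0.013], [0.038, -0.025, -0.999]]
contact_force: [-0.4, -0.3, 0.7]
width: 0.0357
```

```bash
python3 - <<'E'
import cv2
a=cv2.imread("pics/w5.png")[0:180,420:580]; cv2.imwrite("pics/w5z.png",cv2.resize(a,None,fx=3.3,fy=3.3,interpolation=cv2.INTER_CUBIC))
a=cv2.imread("pics/w4.png")[30:160,370:430]; cv2.imwrite("pics/w4z.png",cv2.resize(a,None,fx=4.5,fy=4.5,interpolation=cv2.INTER_CUBIC))
E
```

```text
(no output)
```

View pics/w5z.png

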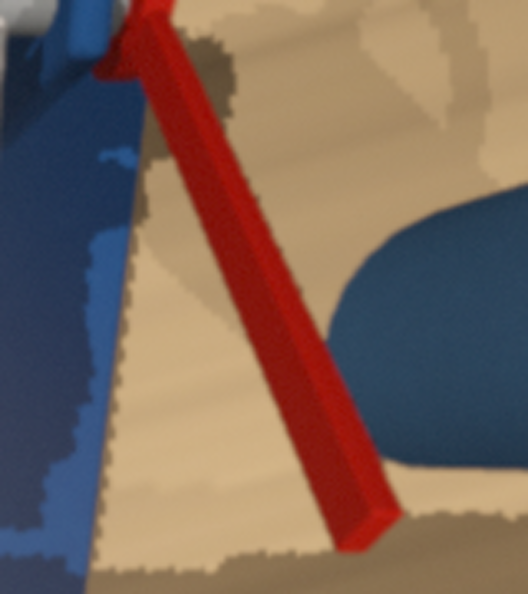

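View pics/w4z.png

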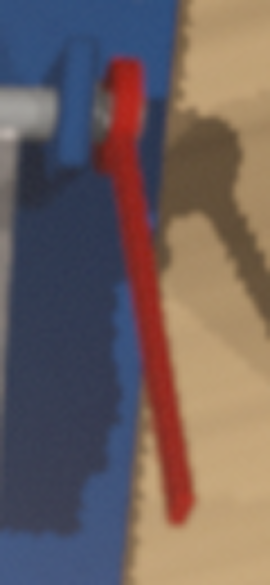

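```bash
cat > ptr.py <<'E'
from h import *
import pickle
np.set_printoptions(precision=4,suppress=True)
S=viewer.camera_info('scene');D=viewer.camera_info('side')
sc=lambda u,v:(245+u/5.5-.4,195+v/5.4-.4); sd=lambda u,v:(235+u/5.5-.4,155+v/5.4-.4)
w4=pickle.load(open('w4.pkl','rb'));w5=pickle.load(open('w5.pkl','rb'))
R=dict(scene=ray(S,sc(121,135)),side=ray(D,sd(550,70)),w4=ray(w4,(409.6,143.4)),w5=ray(w5,(532.1,160.8)))
a=np.radians(-16.9);ex=np.array([np.cos(a),np.sin(a),0]);ey=np.array([-np.sin(a),np.cos(a),0])
H=np.array([.6387,-.1115,.065])
for k,(o,d) in R.items():
    t=((H-.1*ey-o)@ey)/(d@ey);p=o+t*d;r=p-H
    print(k,p,'len',np.hypot(r@ex,r[2]),'ang',np.arctan2(r[2],-(r@ex)))
x,e=tri(*R.values());r=x-H;print(x,e,r@ey,np.hypot(r@ex,r[2]),np.arctan2(r[2],-(r@ex)))
x,e=tri(R['side'],R['w4'],R['w5']);r=x-H;print(x,e,r@ey,np.hypot(r@ex,r[2]),np.arctan2(r[2],-(r@ex)))
E
python3 ptr.py
```

```text
scene [ 0.5088 -0.1766  0.1801] len 0.1560148885730121 ang 0.8296102182658562
side [ 0.4987 -0.1735  0.1747] len 0.159617322022715 ang 0.7575682804907501
w4 [ 0.4988 -0.1735  0.1759] len 0.16039446560878076 ang 0.7636949028558075
w5 [ 0.4989 -0.1735  0.176 ] len 0.16034740346131787 ang 0.764356137524183
[ 0.4994 -0.1735  0.1742] [np.float64(0.00303210173150174), np.float64(0.0008026031874696027), np.float64(0.0009418930288951407), np.float64(0.0013473836868308404)] -0.09977718144829038 0.1587587148402252 0.7582678465135694
[ 0.4987 -0.174   0.1746] [np.float64(0.00025343299977598476), np.float64(0.00015042928718189566), np.float64(0.0003749942200008864)] -0.10055374144844996 0.1594281960397074 0.7576280439227269
```

The pointer is at about 0.76 rad: two wrist views, the side view and the triangulation agree at 0.758–0.764, and the scene view gives a less certain 0.83. I'm raising the platform along the arc, starting gently.

Emit:
send_rows([
  [-1,0.02,0,-0.1,0],
  [-1,0.02,0,-0.15,0],
  [-1,0.03,0,-0.15,0],
  [-1,0.04,0,-0.15,0],
])

```text
clock: 12.17
ee_pos: [0.4708, -0.0607, 0.0936]
tool_rot: [[0.958, -0.284, 0.04], [-0.285, -0.959, 0.016], [0.034, -0.026, -0.999]]
contact_force: [2.4, 4.0, -12.0]
width: 0.0359
```

Emit:
send_rows([
  [-1,0.04,0,-0.18,0],
  [-1,0.05,0,-0.18,0],
  [-1,0.06,0,-0.18,0],
  [-1,0.07,0,-0.18,0],
])

```text
clock: 12.5
ee_pos: [0.4776, -0.0628, 0.1245]
tool_rot: [[0.958, -0.283, 0.038], [-0.284, -0.959, 0.017], [0.032, -0.027, -0.999]]
contact_force: [4.2, 4.2, -13.4]
width: 0.0364
```

```bash
cat > arc.py <<'E'
from h import *
np.set_printoptions(precision=4,suppress=True)
a=np.radians(-16.9);ex=np.array([np.cos(a),np.sin(a),0]);ey=np.array([-np.sin(a),np.cos(a),0])
H=np.array([.6387,-.1115,.065])
s=ctrl.get_state();g=s['ee_pos']-.004*s['tool_rot'][:,2];r=g-H
f=s['contact_force']
print(s['clock'],'x',r@ex,'y',r@ey,'z',r[2],'len',np.hypot(r@ex,r[2]),'th',np.arctan2(r[2],-(r@ex)),'f',f@ex,f@ey,f[2],'w',s['width'])
E
python3 arc.py
```

```text
12.5 x -0.16838335605208873 y -0.00034393663863448913 z 0.063513700064175 len 0.1799637315994711 th 0.36069543184915037 f 2.7643700699240226 5.202811299307912 -13.370516453252906 w 0.03636787224302315
```

Emit:
send_rows([
  [-1,0.08,-0.02,-0.175,0],
  [-1,0.085,0,-0.17,0],
  [-1,0.09,0,-0.168,0],
  [-1,0.1,0,-0.163,0],
  [-1,0.107,0,-0.158,0],
  [-1,0.112,0,-0.155,0],
])

```text
clock: 13.0
ee_pos: [0.4981, -0.0691, 0.1681]
tool_rot: [[0.959, -0.283, 0.034], [-0.283, -0.959, 0.018], [0.028, -0.027, -0.999]]
contact_force: [2.0, 4.6, -14.4]
width: 0.0358
```

```bash
python3 arc.py
```

```text
13.0 x -0.1469257053349856 y -0.00039093481997959427 z 0.1071385878461927 len 0.18184014929013717 th 0.6300572869985575 f 0.5419659126646347 5.0193184501190595 -14.392423786029848 w 0.035808252206915366
```

Emit:
send_rows([
  [-1,0.13,0,-0.13,0],
  [-1,0.13,0,-0.125,0],
  [-1,0.12,0,-0.12,0],
  [-1,0,0,0,0],
])

```text
clock: 13.33
ee_pos: [0.5122, -0.0733, 0.1858]
tool_rot: [[0.959, -0.282, 0.03], [-0.283, -0.959, 0.02], [0.023, -0.027, -0.999]]
contact_force: [2.5, 0.9, -1.4]
width: 0.0358
```

```bash
python3 arc.py; python3 - <<'E'
from h import *
import pickle
for n,(y,x) in dict(scene=(185,245),side=(135,235)).items():
    im=viewer.read_camera(n)[:,:,::-1];cv2.imwrite(f'pics/{n}7.png',im)
    cv2.imwrite(f'pics/{n}7z.png',cv2.resize(im[y:y+110,x:x+140],None,fx=5.5,fy=5.4,interpolation=cv2.INTER_CUBIC))
W=viewer.camera_info('wrist');im=viewer.read_camera('wrist');cv2.imwrite('pics/w7.png',im[:,:,::-1]);pickle.dump(W,open('w7.pkl','wb'))
E
```

```text
13.3333 x -0.13217760034190446 y -0.00036598686924469256 z 0.12479884484918352 len 0.18178467951902547 th 0.7566923082228093 f 2.0938144602552757 1.6240438943131965 -1.4300204404292312 w 0.03577881988730606
```

View pics/scene7z.png

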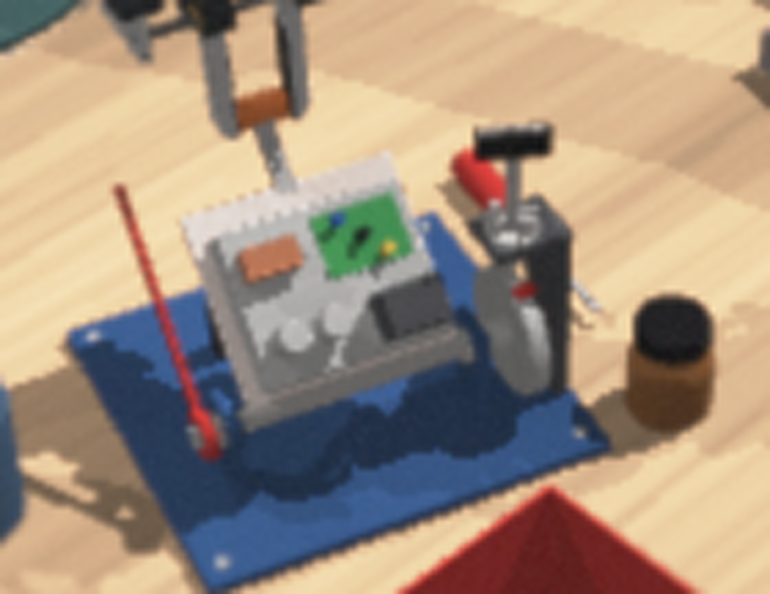

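View pics/side7z.png

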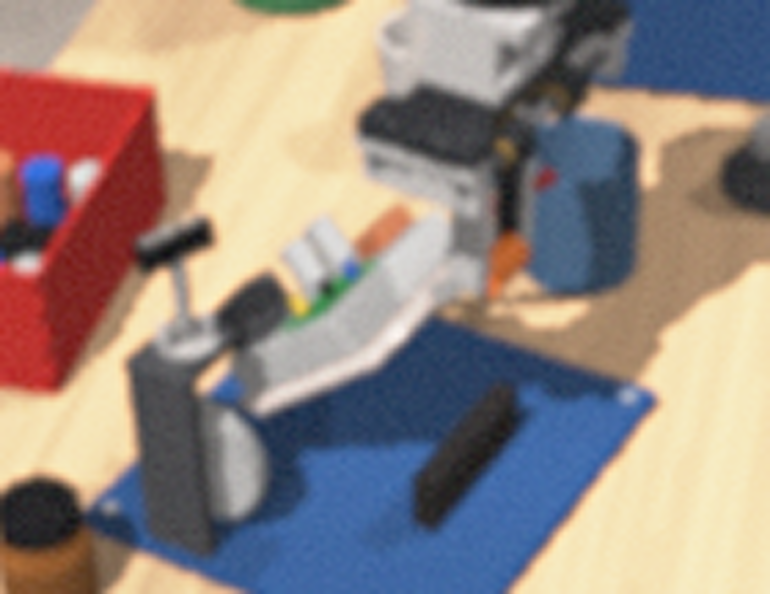

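View pics/w7.png

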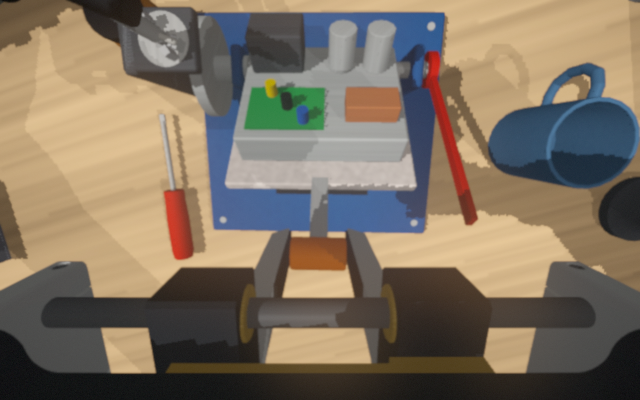

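The lug is past the pin, the plunger stays up, and the grip arc puts the platform at about 0.757 rad. I'll let go, back off straight up and measure the free platform.

Emit:
send_rows([
  [1,0,0,0,0],
  [1,0,0,0,0],
  [1,0,0,0,0],
  [1,0,0,0,0],
  [1,0,0,0,0],
  [1,0,0,0,0],
  [1,0,0,0,0],
  [1,0,0,0,0],
])

```text
clock: 14.15
ee_pos: [0.5133, -0.0751, 0.1871]
tool_rot: [[0.958, -0.283, 0.035], [-0.284, -0.959, 0.016], [0.029, -0.026, -0.999]]
contact_force: [-0.3, 0.2, 0.3]
width: 0.0856
```

Emit:
send_rows([
  [1,0,0,-0.3,0],
  [1,0,0,-0.6,0],
  [1,0,0,-0.8,0],
  [1,0,0,-0.8,0],
  [1,0,0,-0.6,0],
  [1,0,0,0,0],
  [1,0,0,0,0],
])

```text
clock: 14.73
ee_pos: [0.5076, -0.0768, 0.3154]
tool_rot: [[0.959, -0.283, 0.032], [-0.283, -0.959, 0.018], [0.026, -0.026, -0.999]]
contact_force: [-1.0, 0.5, -1.2]
width: 0.0938
```

```bash
python3 gripfind.py w8; python3 - <<'E'
from h import *
for n,(y,x) in dict(scene=(185,245),side=(135,235)).items():
    im=viewer.read_camera(n)[:,:,::-1];cv2.imwrite(f'pics/{n}8.png',im)
    cv2.imwrite(f'pics/{n}8z.png',cv2.resize(im[y:y+110,x:x+140],None,fx=5.5,fy=5.4,interpolation=cv2.INTER_CUBIC))
a=cv2.imread("pics/w8.png")[0:200,160:520]; cv2.imwrite("pics/w8z.png",cv2.resize(a,None,fx=2.2,fy=2.2,interpolation=cv2.INTER_CUBIC))
E
```

```text
14.7333 [ 0.5076 -0.0768  0.3154] [[ 0.9587 -0.2827  0.032 ]
 [-0.2833 -0.9589  0.0175]
 [ 0.0257 -0.0258 -0.9993]] 0.0937587985253489
[317.764  215.8355]
orange [301 196  32  17 531] [316.3352 204.1281]
```

View pics/w8z.png

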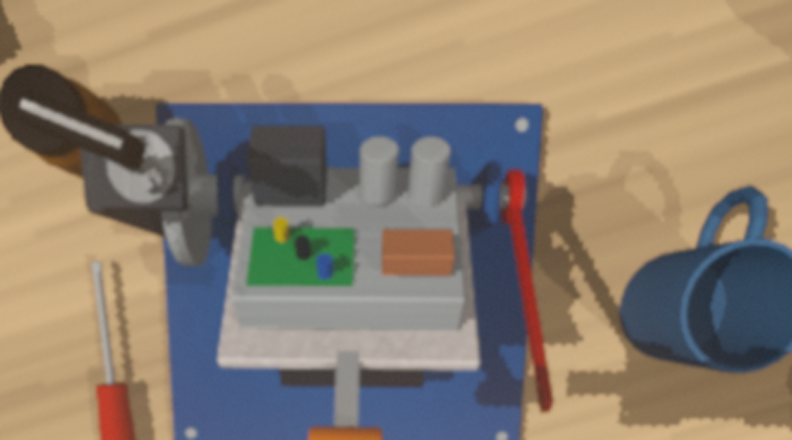

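View pics/side8z.png

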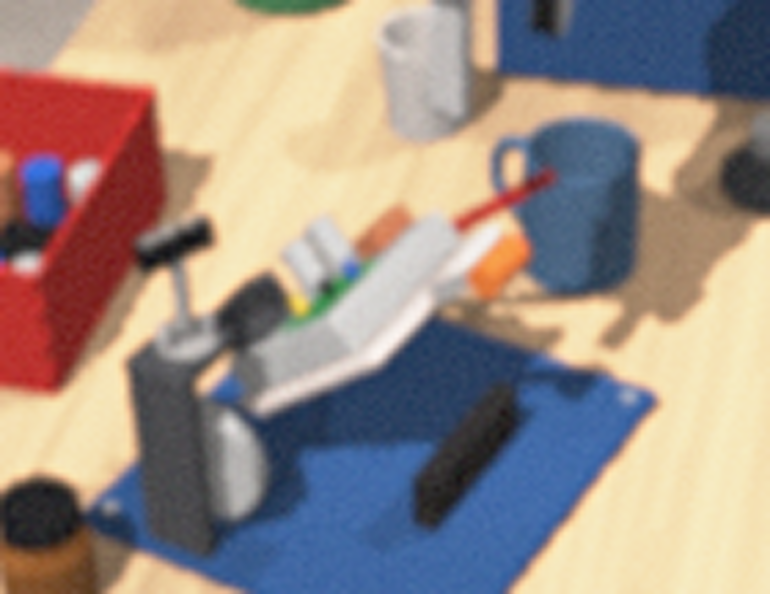

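View pics/scene8z.png

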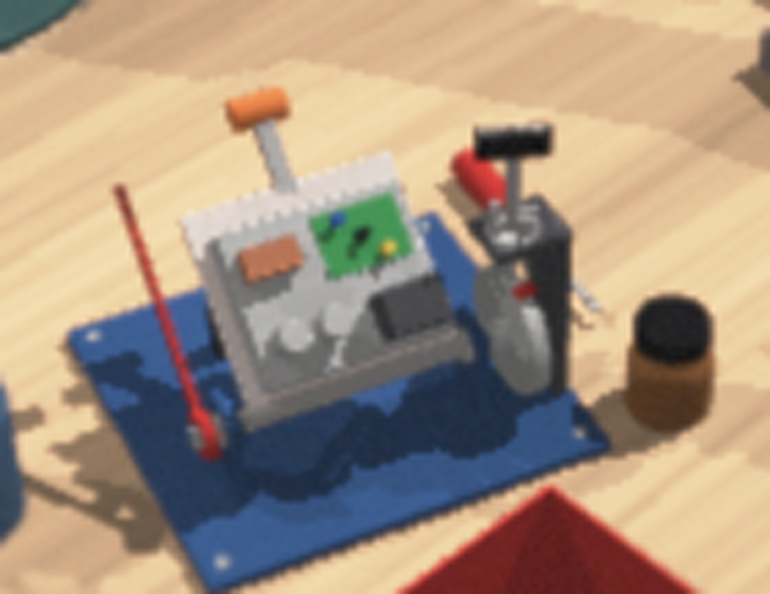

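```bash
cat > meas.py <<'E'
from h import *
import pickle
np.set_printoptions(precision=4,suppress=True)
S=viewer.camera_info('scene');D=viewer.camera_info('side');w=pickle.load(open('w8.pkl','rb'))
def org(fn,box):
    im=cv2.imread(fn);h=cv2.cvtColor(im,cv2.COLOR_BGR2HSV);m=cv2.inRange(h,(5,150,130),(19,255,255))
    y0,y1,x0,x1=box;mm=np.zeros_like(m);mm[y0:y1,x0:x1]=m[y0:y1,x0:x1]
    n,l,st,c=cv2.connectedComponentsWithStats(mm);i=1+np.argmax(st[1:,4]);print(fn,st[i],c[i]);return c[i]
a=np.radians(-16.9);ex=np.array([np.cos(a),np.sin(a),0]);ey=np.array([-np.sin(a),np.cos(a),0])
H=np.array([.6387,-.1115,.065])
G=dict(scene=ray(S,org('pics/scene8.png',(195,215,280,300))),side=ray(D,org('pics/side8.png',(170,195,315,340))),w=ray(w,org('pics/w8.png',(180,225,290,345))))
T=dict(scene=ray(S,(245+120/5.5-.4,185+189/5.4-.4)),side=ray(D,(235+550/5.5-.4,135+178/5.4-.4)),w=ray(w,(407.9,182.9)))
for nm,R,y in(('grip',G,0),('tip',T,-.1)):
    for k,(o,d) in R.items():
        t=((H+y*ey-o)@ey)/(d@ey);r=o+t*d-H
        print(nm,k,'len',np.hypot(r@ex,r[2]),'ang',np.arctan2(r[2],-(r@ex)))
    for ks in (['side','w'],['scene','side','w']):
        x,e=tri(*[R[k] for k in ks]);r=x-H;print(ks,x,np.array(e),'y',r@ey,'len',np.hypot(r@ex,r[2]),'ang',np.arctan2(r[2],-(r@ex)))
E
python3 meas.py
```

```text
pics/scene8.png [287 202  10   7  48] [291.3958 204.6458]
pics/side8.png [321 179  10  11  63] [325.4603 183.9365]
pics/w8.png [300 195  33  19 580] [316.3897 203.9069]
grip scene len 0.18002258456973064 ang 0.7422002693161338
grip side len 0.18231897905435374 ang 0.7116321489478202
grip w len 0.1729553650948212 ang 0.6129680192651901
['side', 'w'] [ 0.5071 -0.0722  0.1833] [0.0003 0.0003] y -0.0006989436797297077 len 0.18125657800745268 ang 0.7108249243853391
['scene', 'side', 'w'] [ 0.5075 -0.0715  0.1835] [0.0014 0.0009 0.0007] y 0.0001800143159331351 len 0.18129350113872858 ang 0.7127336930447526
tip scene len 0.15628012325281118 ang 0.8128499488792024
tip side len 0.159617322022715 ang 0.7575682804907501
tip w len 0.15884888889458457 ang 0.770946631080071
['side', 'w'] [ 0.4995 -0.1749  0.1733] [0.0006 0.0006] y -0.10110688772043462 len 0.1578222149814572 ang 0.756657218064716
['scene', 'side', 'w'] [ 0.5002 -0.1737  0.1738] [0.0019 0.0015 0.0008] y -0.09982115684302727 len 0.15786668125585285 ang 0.7599510194057646
```

The plunger is still up and the platform holds. The triangulated grip angle is about 0.71 against 0.757 for the pointer, so the platform looks slightly low. I'll take a second wrist view with a baseline to make sure.

Emit:
send_rows([
  [1,-0.6,0,0,0],
  [1,-0.8,0,0,0],
  [1,-0.8,0,0,0],
  [1,-0.3,0,0,0],
  [1,0,0,0,0],
  [1,0,0,0,0],
])

```text
clock: 15.38
ee_pos: [0.4055, -0.0474, 0.3047]
tool_rot: [[0.959, -0.283, 0.02], [-0.284, -0.959, 0.021], [0.013, -0.026, -1.0]]
contact_force: [0.4, 0.3, -0.6]
width: 0.0936
```

```bash
python3 gripfind.py w9; python3 -c "
import cv2
a=cv2.imread('pics/w9.png')[20:200,260:460]; cv2.imwrite('pics/w9z.png',cv2.resize(a,None,fx=3.3,fy=3.3,interpolation=cv2.INTER_CUBIC))
a=cv2.imread('pics/w8.png')[60:240,260:460]; cv2.imwrite('pics/w8y.png',cv2.resize(a,None,fx=3.3,fy=3.3,interpolation=cv2.INTER_CUBIC))"
```

```text
15.3833 [ 0.4055 -0.0474  0.3047] [[ 0.9588 -0.2834  0.0195]
 [-0.2837 -0.9587  0.0213]
 [ 0.0127 -0.0259 -0.9996]] 0.09363678259800345
[317.1563 141.2218]
orange [297  87  38  22 758] [315.2916  97.4947]
```

View pics/w9z.png

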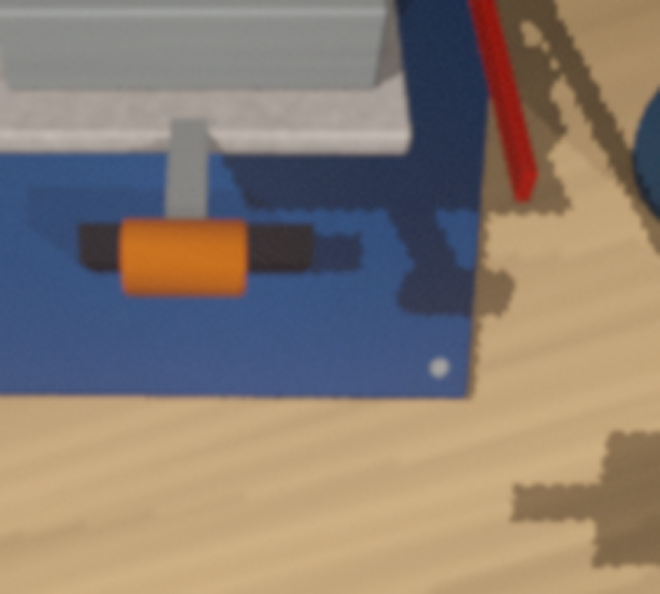

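View pics/w8y.png

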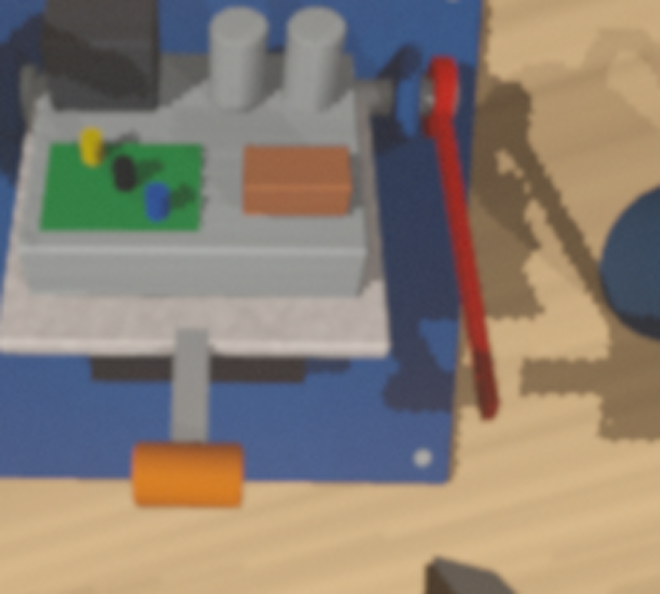

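```bash
cat >> meas.py <<'E'
print('-----')
w9=pickle.load(open('w9.pkl','rb'));w4=pickle.load(open('w4.pkl','rb'));w5=pickle.load(open('w5.pkl','rb'))
G['w']=ray(w,(316.5,203.7));G['w9']=ray(w9,(315.3,97.5))
T['w']=ray(w,(407.8,181.9));T['w9']=ray(w9,(419.,76.3));T['w4']=ray(w4,(409.6,143.4));T['w5']=ray(w5,(532.1,160.8))
for nm,R,y in(('grip',G,0),('tip',T,-.1)):
    for k,(o,d) in R.items():
        t=((H+y*ey-o)@ey)/(d@ey);r=o+t*d-H
        L=.18 if y==0 else .16
        # angle on arc minimising ray distance
        th=np.linspace(.4,1.1,7001);P=H+y*ey+L*(-np.cos(th)[:,None]*ex+np.sin(th)[:,None]*[0,0,1])
        q=P-o;dd=np.linalg.norm(q-(q@d)[:,None]*d,axis=1);i=dd.argmin()
        print(nm,k,'arc',th[i],'miss',dd[i])
    for ks in (['w','w9'],['side','w9'],['side','w','w9'],list(R)):
        x,e=tri(*[R[k] for k in ks]);r=x-H;print(ks,x,np.array(e),'y',r@ey,'len',np.hypot(r@ex,r[2]),'ang',np.arctan2(r[2],-(r@ex)))
E
python3 meas.py | sed -n '/-----/,$p'
```

```text
-----
grip scene arc 0.7424000000000001 miss 2.0726668888048053e-05
grip side arc 0.7097 miss 0.0016503535947154121
grip w arc 0.7026000000000001 miss 0.0005961254939808421
grip w9 arc 0.7088000000000001 miss 0.0004905939277824264
['w', 'w9'] [ 0.5076 -0.0723  0.1836] [0.0001 0.0001] y -0.0006003965206044851 len 0.1810695209441989 ang 0.7143126249527805
['side', 'w9'] [ 0.5072 -0.0723  0.1834] [0.0004 0.0004] y -0.0007080636275499367 len 0.18117924412209552 ang 0.7118409955120276
['side', 'w', 'w9'] [ 0.5073 -0.0723  0.1832] [0.0005 0.0002 0.0004] y -0.0007149567085279582 len 0.18101331273052979 ang 0.7117429075977973
['scene', 'side', 'w', 'w9'] [ 0.5076 -0.0718  0.1835] [0.0016 0.0009 0.0006 0.0005] y -9.378006319558455e-05 len 0.18112010168290438 ang 0.7134643688684916
tip scene arc 0.7787000000000001 miss 0.003602641703590718
tip side arc 0.7578 miss 0.0002818910068552466
tip w arc 0.7885 miss 0.0010253714746424872
tip w9 arc 0.7611000000000001 miss 0.00042836359071112044
tip w4 arc 0.7615000000000001 miss 0.0001586228251334156
tip w5 arc 0.7632000000000001 miss 0.00025840470444403625
['w', 'w9'] [ 0.4995 -0.1767  0.1662] [0.0003 0.0003] y -0.10288175013150168 len 0.1526449224862072 ang 0.7250167532947661
['side', 'w9'] [ 0.4988 -0.1743  0.1741] [0.0001 0.0001] y -0.10078807730439024 len 0.15896629721578015 ang 0.7562464094782563
['side', 'w', 'w9'] [ 0.4996 -0.1752  0.1726] [0.0009 0.0014 0.0009] y -0.10135918161838159 len 0.15718290034561483 ang 0.7541673432164414
['scene', 'side', 'w', 'w9', 'w4', 'w5'] [ 0.4995 -0.1741  0.1738] [0.0026 0.0008 0.0018 0.0009 0.001  0.0013] y -0.10034268673004701 len 0.15827865426539744 ang 0.7578645631656128
```

All views agree that the platform holds at about 0.711 while the pointer reads about 0.760. That leaves about 9 mm at the grip, so I'm re-grasping.

Emit:
send_rows([
  [1,0.6,-0.03,0,0],
  [1,0.8,-0.04,0.3,0],
  [1,0.8,-0.04,0.6,0],
  [1,0.3,0,0.6,0],
  [1,0,0,0.3,0],
  [1,0,0,0,0],
  [1,0,0,0,0],
])

```text
clock: 16.02
ee_pos: [0.5148, -0.0727, 0.2273]
tool_rot: [[0.958, -0.285, 0.018], [-0.286, -0.958, 0.024], [0.01, -0.029, -1.0]]
contact_force: [0.9, -0.5, 0.8]
width: 0.0937
```

Emit:
send_rows([
  [1,-0.15,0.06,0.3,0],
  [1,-0.05,0.02,0.5,0],
  [1,-0.05,0,0.4,0],
  [1,0,0,0.1,0],
  [1,0,0,0,0],
])

```text
clock: 16.43
ee_pos: [0.5074, -0.0721, 0.177]
tool_rot: [[0.958, -0.286, 0.022], [-0.286, -0.958, 0.024], [0.014, -0.029, -0.999]]
contact_force: [0.5, 1.3, 0.6]
width: 0.0939
```

Emit:
send_rows([
  [-1,0,0,0,0],
  [-1,0,0,0,0],
  [-1,0,0,0,0],
  [-1,0,0,0,0],
  [-1,0,0,0,0],
  [-1,0,0,0,0],
  [-1,0,0,0,0],
  [-1,0,0,0,0],
  [-1,0,0,0,0],
  [-1,0,0,0,0],
  [-1,0,0,0,0],
  [-1,0,0,0,0],
])

```text
clock: 17.43
ee_pos: [0.51, -0.0725, 0.1823]
tool_rot: [[0.958, -0.285, 0.028], [-0.286, -0.958, 0.022], [0.021, -0.029, -0.999]]
contact_force: [0.3, 0.7, 0.8]
width: 0.0357
```

```bash
python3 arc.py
```

```text
17.4333 x -0.13454224095336803 y -0.000252559926295654 z 0.12131168485024454 len 0.18115777510766462 th 0.7337328163728793 f 0.07474955202487671 0.7571340722567959 0.750335977802336 w 0.035706442907096535
```

Emit:
send_rows([
  [-1,0.07,0,-0.07,0],
  [-1,0.07,0,-0.07,0],
  [-1,0.03,0,-0.03,0],
])

```text
clock: 17.68
ee_pos: [0.5143, -0.0739, 0.1873]
tool_rot: [[0.958, -0.285, 0.022], [-0.286, -0.958, 0.024], [0.014, -0.029, -0.999]]
contact_force: [-0.1, 3.1, -12.8]
width: 0.0359
```

```bash
python3 arc.py
```

```text
17.6833 x -0.13002287732272821 y -0.000305432648593264 z 0.12628624933947566 len 0.18125718027022666 th 0.7708205970674145 f -0.9815824645241435 2.912620434313347 -12.83921803680724 w 0.03590094224768466
```

Emit:
send_rows([
  [-1,0.04,0,-0.04,0],
  [-1,0,0,0,0],
])

```text
clock: 17.85
ee_pos: [0.5155, -0.0742, 0.1885]
tool_rot: [[0.958, -0.285, 0.02], [-0.286, -0.958, 0.025], [0.012, -0.029, -0.999]]
contact_force: [-2.0, 0.6, -0.2]
width: 0.0362
```

```bash
python3 arc.py
```

```text
17.85 x -0.12876673846422818 y -0.0002713833078456112 z 0.12754273271566594 len 0.1812402317458647 th 0.7806227002106608 f -2.088517236041363 0.012252167923834125 -0.23764123494052347 w 0.036201692318061515
```

Emit:
send_rows([
  [1,0,0,0,0],
  [1,0,0,0,0],
  [1,0,0,0,0],
  [1,0,0,0,0],
  [1,0,0,0,0],
  [1,0,0,0,0],
  [1,0,0,0,0],
  [1,0,0,0,0],
])

```text
clock: 18.52
ee_pos: [0.5186, -0.0755, 0.1917]
tool_rot: [[0.958, -0.286, 0.028], [-0.286, -0.958, 0.022], [0.021, -0.029, -0.999]]
contact_force: [0.6, 0.8, 0.0]
width: 0.0858
```

Emit:
send_rows([
  [1,0,0,-0.3,0],
  [1,0,0,-0.6,0],
  [1,0,0,-0.8,0],
  [1,-0.6,0,-0.8,0],
  [1,-0.8,0,-0.6,0],
  [1,-0.8,0,0,0],
  [1,-0.3,0,0,0],
  [1,0,0,0,0],
  [1,0,0,0,0],
])

```text
clock: 19.27
ee_pos: [0.4154, -0.0484, 0.3192]
tool_rot: [[0.958, -0.285, 0.028], [-0.286, -0.958, 0.023], [0.02, -0.03, -0.999]]
contact_force: [0.4, -0.4, -0.8]
width: 0.0941
```

```bash
python3 gripfind.py w10; python3 - <<'E'
from h import *
for n,(y,x) in dict(scene=(185,245),side=(135,235)).items():
    im=viewer.read_camera(n)[:,:,::-1];cv2.imwrite(f'pics/{n}10.png',im)
    cv2.imwrite(f'pics/{n}10z.png',cv2.resize(im[y:y+110,x:x+140],None,fx=5.5,fy=5.4,interpolation=cv2.INTER_CUBIC))
a=cv2.imread('pics/w10.png')[20:200,260:460]; cv2.imwrite('pics/w10z.png',cv2.resize(a,None,fx=3.3,fy=3.3,interpolation=cv2.INTER_CUBIC))
E
```

```text
19.2667 [ 0.4154 -0.0484  0.3192] [[ 0.958  -0.2855  0.028 ]
 [-0.2861 -0.9579  0.0228]
 [ 0.0203 -0.0298 -0.9993]] 0.09410901294979768
[319.2851 149.3014]
orange [300  95  36  20 699] [317.6853 104.3591]
```

View pics/w10z.png

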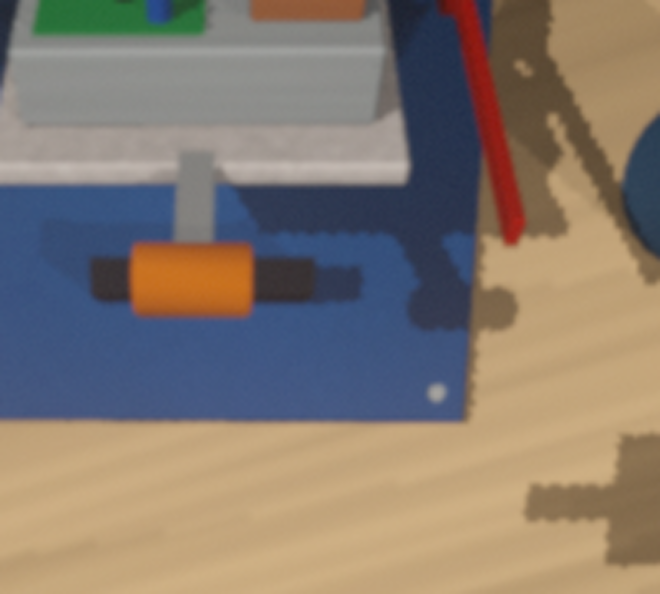

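View pics/side10z.png

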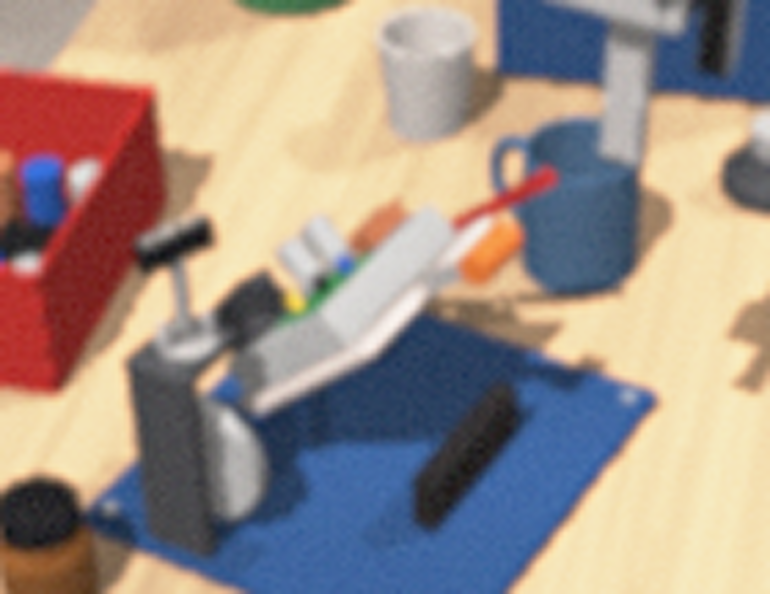

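View pics/scene10z.png

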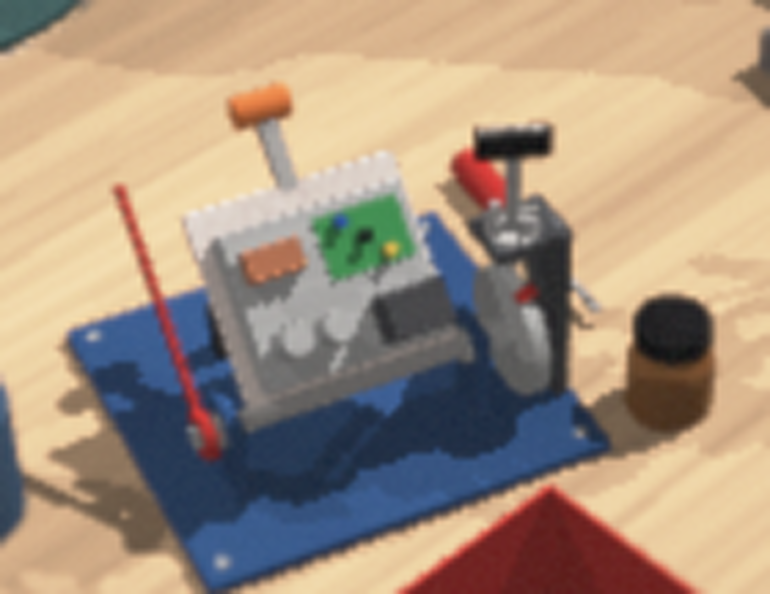

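```bash
cat > meas2.py <<'E'
import meas as M
from meas import *
print('=====')
w10=pickle.load(open('w10.pkl','rb'))
G=dict(scene=ray(S,org('pics/scene10.png',(195,215,280,300))),side=ray(D,org('pics/side10.png',(165,195,312,340))),w10=ray(w10,(317.9,104.4)))
G0=M.G
for nm,R,y in(('grip',G,0),('gripOld',G0,0),('tip',dict(w10=ray(w10,(415.7,89.7))),-.1)):
    for k,(o,d) in R.items():
        L=.18 if y==0 else .16
        th=np.linspace(.4,1.1,7001);P=H+y*ey+L*(-np.cos(th)[:,None]*ex+np.sin(th)[:,None]*[0,0,1])
        q=P-o;dd=np.linalg.norm(q-(q@d)[:,None]*d,axis=1);i=dd.argmin();print(nm,k,'arc',th[i],dd[i])
for ks in (['side','w10'],['scene','side','w10']):
    x,e=tri(*[G[k] for k in ks]);r=x-H;print(ks,x,np.array(e),'y',r@ey,'len',np.hypot(r@ex,r[2]),'ang',np.arctan2(r[2],-(r@ex)))
E
python3 meas2.py | sed -n '/=====/,$p'
```

```text
=====
pics/scene10.png [287 201  11   7  51] [291.8824 204.098 ]
pics/side10.png [319 177  11  10  63] [324.0794 181.4444]
grip scene arc 0.7875000000000001 0.00045539342571183146
grip side arc 0.7570000000000001 0.0027741424707370677
grip w10 arc 0.7532000000000001 0.0006557450569280703
gripOld scene arc 0.7424000000000001 2.0726668888048053e-05
gripOld side arc 0.7097 0.0016503535947154121
gripOld w arc 0.7026000000000001 0.0005961254939808421
gripOld w9 arc 0.7088000000000001 0.0004905939277824264
tip w10 arc 0.7658 0.00040511477440861957
['side', 'w10'] [ 0.512  -0.074   0.1907] [0.0006 0.0006] y -0.0009838647637218207 len 0.18233115559734392 ang 0.7602989317049083
['scene', 'side', 'w10'] [ 0.5126 -0.0734  0.1903] [0.0017 0.0014 0.0005] y -0.00021984374057951745 len 0.1817723108360861 ang 0.7604495585903238
```

```bash
python3 -c "
from rig import ctrl
print(ctrl.close_job()); s=ctrl.get_state(); print(s['clock'],s['contact_force'])"
```

```text
the job is handed in; nothing more can be done
None
the job is handed in; nothing more can be done
```

The plunger now rests in its notch, the platform is raised parallel to the pointer, and the job was handed in at about 19.4 s. The handed-in report gives no verdict.

**Plunger:** I lifted the T-bar to its stop, twisted it 69° counter-clockwise and lowered it about 5 mm into the notch. The vertical force fell to about 1.5 N before I let go. Later pictures show it staying up and twisted, with the red lug past the pin.

**Platform:** I raised it in two goes. After the first release it measured about 0.71 rad against about 0.76 for the pointer, so I re-gripped and lifted another 9 mm or so. It held after both releases.

| Last check, platform let go | Platform (rad) | Pointer (rad) |
|---|---|---|
| Side camera | 0.757 | 0.758 |
| Wrist camera | 0.753 | 0.766 |
| Scene camera | 0.788 | 0.779 |
| Triangulated | 0.760 | 0.758 |

- **Agreement:** within each view the platform and pointer agree to about 0.013 rad.
- **Outliers:** the scene camera reads about 0.02–0.03 higher than the others for both. One pointer reading from an earlier wrist view, where the tip was hard to see, gave 0.79, and I gave it little weight.
- **Not checked:** I did not compare the platform's edge directly with the pointer; the angle comes from the grip's position.

The pointer looked unmoved throughout, and I saw no sign that the bystanders had shifted. At the end the gripper was open and clear of the stand.

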